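Load the cell carrier into the battery tester past its sprung gate

ROBOT

A 6-joint arm with a two-finger parallel gripper is mounted at the origin on the work surface; the furniture and walls round the work are solid. World frame = base frame: x ahead of the robot, y to its left, z up, the work surface at z = 0. Lengths are in m, angles in rad, forces in N, time in s.
With the tool pointing down it reaches from about 0.325 to 0.775 m from the base axis. Payload 9.3 kg.
Tool frame: the origin (TCP) lies on the centre line of the jaws, within the pads' length; the fingertips stand 22 mm ahead of it and the grasp point (between the pads) lies 3 mm ahead of it; z points along the fingers, y is the line along which they close (so a half turn about z gives the same grasp; the last joint's range is limited). The gripper opens to 85 mm and grips with 20 to 120 N. Pads are 22 mm wide; open, the fingers measure 114 mm over their backs; the gripper's body (76 mm by 85 mm) begins 54 mm behind the grasp point. The pads swing forward as they close: fully open they stand 13 mm farther back than shut.
Start: joints at [1.169, 0.259, 0.021, 1.334, 0, 1.418], TCP at [0.135, 0.533, 0.253] pointing down, gripper open.
Joint ranges: [-3.04, 3.04], [-0.91, 1.82], [-1.04, 1.36], [-1.92, 1.95], [-1.52, 1.45], [-3.14, 3.14]. Speed limits (rad/s): [2.22, 2.22, 2.79, 3.14, 3.14, 3.14].

INTERFACE

Orientations are given as a unit quaternion [w, x, y, z].
In Python, from bench import r gives the robot as it stands.
- The arm moves only by the tool move_arm, never from a script. Its argument "rows" is text: rows parted by semicolons, each of 6 numbers parted by spaces: the shift along the tool's x, y, z in cm, then the turn, a rotation vector about the tool's x, y, z in rad. A call has 1 to 12 rows; each row is the pose to reach, as a shift and turn from the pose commanded when the call began, along the tool's axes at that moment; what a row does not reach only later rows make up. A row lasts 1/12 s, in which the tool goes at most 41.7 mm and 7.16 degrees, less where a joint would pass 70% of its speed; a pose out of reach is approached as far as the arm can. A call with a gripper value outside its range is refused whole. "grip" is the finger opening in cm, from 0 to 8.54, set as the call begins (left out, the last holds). The fingers move at their own pace and stop on an object; "newtons" is the grip in N (left out, the last holds). Time passes only in rows, so rows that repeat a pose let the fingers close. It gives the time, the measured TCP pose, the force, the opening and the grip force at its end, in the units of the state.
- r.get_state(): the state, without advancing time (a new reading comes with each control period).
- r.get_image(name): name is "scene" or "top" or "wrist"; returns (picture, depth): 400x640x3 uint8, red, green, blue; 400x640 float32, m along the optical axis (not along the pixel's ray), 0 where there is no reading.
- r.camera_model(name): a dict with "camera_matrix" (3x3 intrinsics, pixels), "position" and "attitude" of the camera in the world; the wrist camera has in their place "mount" (4x4, takes a point from camera to tool coordinates, whose origin is the TCP and whose axes are the flange's). Camera axes: x right, y down, z forward; pixel columns grow to the right and rows downward; lengths in m; the calibration is good to about 2 mm. A picture is of the moment at which its call begins: read the wrist's pose just before it. camera_model takes no time and is no camera call.
- r.sign_off(): hands the job in; it is judged then, once.
The state is a dict: "time_s": time; "qpos": joint angles; "qvel": joint speeds; "joint_torque": joint torques, N m; "tcp_pos": TCP position; "eef_rot": TCP orientation; "ft_force": force on the tool from outside, world axes, zero at the start; "torque": the same for the moment, N m; "grip_width": opening from 0.0 (shut) to 1.0 (fully open); "gripper_force": force on a finger pad.
Only numpy, scipy, OpenCV 4.12 (cv2) and the standard library are available. Lean on these libraries where they do the work, as an engineer would, in place of code of your own. Each camera call takes 0.05 s, during which the arm holds its last target. There are 200 camera calls.

TASK

Load the battery tester: press its long orange press bar down with one fingertip to lift the yellow gate, and while you hold it down push the blue cell carrier along the channel with the other fingertip, past the gate and fully home against the stop in the bay. Keep the gate up while the cells pass, so that it never comes down on them, then let the bar up so that the gate drops shut behind the cells, and finish clear. Only push: do not lift the carrier or the cells, and leave the other things on the bench alone.

Things in the scene. Friction and masses are not known exactly. Their poses are not given: they have to be found in the camera images.
- tester: battery tester, fixed: grey base plate 300 x 140 x 6 mm (y -92 to +48 mm) with an aluminium channel that runs into the bay of a grey housing. Origin: on the bench, on the channel's centre line, under the gate leaf; +x = the way the carrier is pushed, into the bay; +z up. Housing: x 30 to 103 mm, y -44 to +44 mm, top z = 71 mm. The press bar is on the -y side
- channel_mouth (a point): open end of the channel, on its floor and centre line (tester x = -195 mm, y = 0, z = 8 mm). The channel is 46 mm wide between 4 mm walls whose tops are at z = 26 mm
- bay_stop (a point): stop in the bay: front of the brass contact blades, on the centre line at floor height (tester x = 68 mm, z = 8 mm); the carrier's nose touches it when home
- gate (a joint): gate angle, rad: 0 = shut (leaf down, press bar up), growing to a hard stop at 0.95 as the bar is pressed down and the leaf rises. From 0.5 on the leaf is clear of the cells. A weak spring and the leaf's weight shut it when let go (1 to 4 N at the bar). Pushing the carrier against the shut leaf does not open it
- gate_leaf (a point): middle of the yellow gate leaf's lower edge. The leaf is 4 mm thick, in the plane tester x = 0; shut, its edge is at z = 14 mm, across the carrier's way; it turns up sideways about the hinge line, its free end on the +y side
- hinge_line (a point): middle of the gate's hinge line, which runs along tester x at y = -36 mm, z = 36 mm: steel rod 8 mm thick, knuckles 12 mm, from a bracket at x = -191 mm to one at x = +20 mm (bracket tops at z = 43 mm)
- press_bar (a point): centre of the press bar's upper face: aluminium strip with orange inlay, rigid with the leaf, 164 mm long (tester x -190 to -26 mm), 8 to 48 mm outside the hinge line. Shut, it slopes up outwards by 0.35 rad. An upright fingertip 14 mm thick at tester y = -68 mm touches it at z = 50 mm; tip at z = 34 / 29 / 22 mm gives 0.5 / 0.7 / 0.95 rad. The finger can slide along it
- carrier: blue tray loose in the channel, 104 x 44 mm, about 0.17 kg with its cells. Origin: under it on its centre line, 42 mm behind the nose face, 62 mm ahead of the rear face; x to its nose. The gate drops into a slot 16 mm long at x = -26 mm when the carrier is home (origin at tester x = +26 mm). At the start the nose is 8 to 28 mm short of the gate
- push_plate (a point): rear face of the carrier's upright push plate, on the centre line, 30 mm above the carrier's underside. The plate is 40 mm wide, 10 mm thick, 40 mm high: its top is 48 mm above the bench
- cell_a: red and white cell, 15 x 50 x 15 mm, lying loose in the carrier's left (+y) pocket; origin under its middle, on the pocket floor (carrier z = 3 mm); its top is 26 mm above the bench
- cell_b: the same cell in the carrier's right (-y) pocket
- stripper: bystander: red wire stripper, 44 x 147 x 16 mm, lying on the bench; origin under its middle
- tape: bystander: roll of black tape, 64 mm wide, 19 mm high; origin under its middle
- terminal: bystander: white screw terminal block, 17 x 60 x 14 mm; origin under its middle
- spare_cell: bystander: a spare red and white cell, 15 x 50 x 15 mm, on the bench; origin under its middle
- reel: bystander: small blue reel of solder, 40 mm wide, 30 mm high; origin under its hub

How it is judged:
By the outcome, as a careful person would: the job done as asked, in the order asked, and still so for the second after the job is handed in, with the robot touching nothing.
It also fails if it takes over 34 s, if anything falls off the work surface, if the arm or the gripper's body presses on something with over 40 N, if the wrist force passes 120 N, or if a joint passes its speed limit or range.

## Working session

There is one attempt and no reset: what is moved stays moved. The work goes in short steps, Python scripts to look and compute and a tool call to move; the robot and the scene stay as the last step left them, time stands still between calls to the robot, and variables do not carry over. Pictures are saved under pics/ and viewed, at most 10 in all, crops included, and the job is handed in when it is done.

Besides the shell and the picture viewer there is one more tool, called after "Request:" as name(argument=value, ...) on one line, values as JSON. move_arm: Moves the arm, as the interface text tells. Its arguments: {"type":"object","properties":{"rows":{"type":"string"},"grip":{"type":"number"},"newtons":{"type":"number"}},"required":["rows"]}

```bash
mkdir -p pics; ls
python3 - <<'E'
from bench import r
import cv2,numpy as np
s=r.get_state();print({k:np.round(v,3).tolist() for k,v in s.items()})
for n in("scene","top"):
    im,d=r.get_image(n);cv2.imwrite(f"pics/{n}0.png",im[...,::-1]);np.save(f"pics/{n}0d.npy",d)
    print(n,{k:np.round(v,4).tolist() for k,v in r.camera_model(n).items()})
print(r.camera_model("wrist"))
E
```

```text
pics
{'time_s': 0.0, 'qpos': [1.169, 0.259, 0.021, 1.334, -0.0, 1.418], 'qvel': [0.0, 0.001, 0.0, -0.0, 0.001, -0.0], 'joint_torque': [-0.002, -55.564, 34.452, 0.014, -0.0, -0.0], 'tcp_pos': [0.135, 0.533, 0.253], 'eef_rot': [-0.0, 0.124, 0.992, -0.001], 'ft_force': [-0.106, -0.012, -0.486], 'torque': [-0.032, 0.025, -0.042], 'gripper_force': 0.0, 'grip_width': 1.0}
scene {'camera_matrix': [[370.8129, 0.0, 323.1945], [0.0, 370.8129, 202.8718], [0.0, 0.0, 1.0]], 'position': [-0.1276, -0.3794, 0.5856], 'attitude': [-0.4067, 0.7688, -0.4356, 0.2319]}
top {'camera_matrix': [[491.4647, 0.0, 327.4601], [0.0, 491.4647, 198.2704], [0.0, 0.0, 1.0]], 'position': [0.3403, -0.0028, 0.9943], 'attitude': [-0.0447, 0.7057, -0.7034, 0.0724]}
{'camera_matrix': array([[309.04105672,   0.        , 322.31206369],
       [  0.        , 309.04105672, 201.75873019],
       [  0.        ,   0.        ,   1.        ]]), 'mount': array([[-4.81577704e-04, -9.64644574e-01, -2.63553814e-01,
         6.61332846e-02],
       [ 9.99999881e-01, -4.83619179e-04, -5.71307607e-05,
         4.46236549e-04],
       [-7.23488009e-05, -2.63553811e-01,  9.64644693e-01,
        -1.20167710e-01],
       [ 0.00000000e+00,  0.00000000e+00,  0.00000000e+00,
         1.00000000e+00]])}
```

View pics/top0.png

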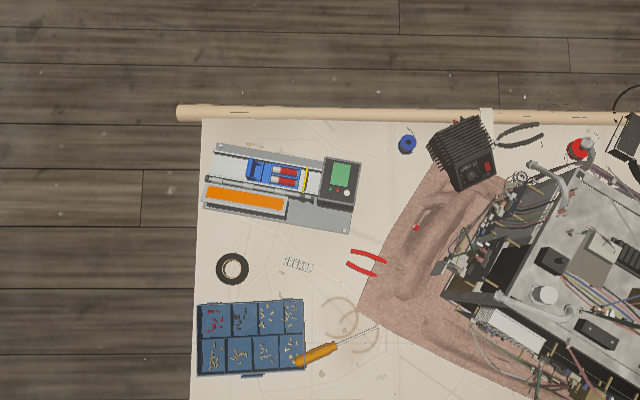

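View pics/scene0.png

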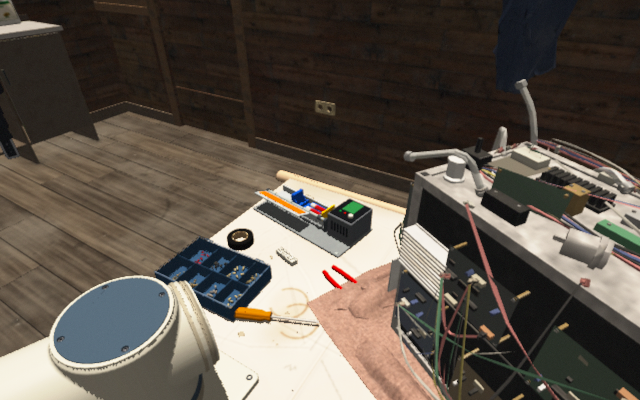

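The top view shows the tester at about (280,185) with +x to the right: orange bar at (245,200), carrier at (275,173), yellow gate at (305,180) and green screen at (342,173). The scene view shows the same tester at about (310,215). Next I measure the pose from the masks.

```bash
cat > h.py <<'E'
import numpy as np,cv2
from scipy.spatial.transform import Rotation as R
def q2R(q): return R.from_quat([q[1],q[2],q[3],q[0]]).as_matrix()
def cam(r,n,s=None):
    m=r.camera_model(n);K=m["camera_matrix"]
    if n!="wrist": return K,q2R(m["attitude"]),np.array(m["position"])
    Rt=q2R(s["eef_rot"]);M=m["mount"]
    return K,Rt@M[:3,:3],Rt@M[:3,3]+np.array(s["tcp_pos"])
def ray(c,uv):
    K,Rm,p=c; return Rm@np.linalg.solve(K,[uv[0],uv[1],1]),p
def plane(c,uv,z):
    d,p=ray(c,uv); return p+d*(z-p[2])/d[2]
def two(c1,a,c2,b):
    d,p=ray(c1,a);e,q=ray(c2,b)
    t=np.linalg.lstsq(np.c_[d,-e],q-p,rcond=None)[0]
    return (p+d*t[0]+q+e*t[1])/2,np.linalg.norm(p+d*t[0]-q-e*t[1])
HS=dict(orange=((8,150,150),(20,255,255)),yellow=((22,120,120),(34,255,255)),green=((40,60,60),(85,255,255)),blue=((105,150,90),(125,255,255)))
def blob(im,name,roi):
    h=cv2.cvtColor(im,cv2.COLOR_RGB2HSV);m=cv2.inRange(h,*HS[name])
    k=np.zeros_like(m);x0,y0,x1,y1=roi;k[y0:y1,x0:x1]=m[y0:y1,x0:x1]
    cs=cv2.findContours(k,0,1)[0]
    if not cs: return None
    c=max(cs,key=cv2.contourArea);M=cv2.moments(c)
    return np.array([M["m10"],M["m01"]])/max(M["m00"],1e-9),cv2.boxPoints(cv2.minAreaRect(c)),cv2.contourArea(c)
E
python3 - <<'E'
from h import *
from bench import r
np.set_printoptions(precision=4,suppress=True)
t=cv2.imread("pics/top0.png")[...,::-1].copy();s=cv2.imread("pics/scene0.png")[...,::-1].copy()
ct,cs=cam(r,"top"),cam(r,"scene")
for n in HS:
    a=blob(t,n,(195,130,370,240));b=blob(s,n,(240,170,380,260))
    print(n,a[0],a[2],b[0],b[2],"tri",*two(ct,a[0],cs,b[0]))
    z=dict(orange=.047,yellow=.05,green=.071,blue=.03)[n]
    P=np.array([plane(ct,p,z)[:2] for p in a[1]]);print(P.tolist(),"c",P.mean(0))
    e=P[1]-P[0],P[2]-P[1];l=max(e,key=np.linalg.norm);print("ang",np.arctan2(l[1],l[0]),[np.linalg.norm(x) for x in e])
E
```

```text
orange [244.5269 197.5333] 786.0 [282.1901 201.9648] 142.0 tri [0.5001 0.1197 0.0486] 0.0032441386983528553
[[0.5015546501837306, 0.19744777400002214], [0.5235917026167887, 0.1944871858854234], [0.4974567738365334, 0.045459704600851567], [0.4754886159125165, 0.049010713935432625]] c [0.4995 0.1216]
ang -1.7444008419489083 [np.float64(0.022235034560837877), np.float64(0.15130176694398656)]
yellow [304.637  179.6815] 22.5 [327.0926 209.037 ] 9.0 tri [0.536  0.0045 0.0465] 0.0005736290020582513
[[0.5107215657414336, 0.010757711377203907], [0.5608708689478422, 0.0019671796589615723], [0.5602408327506747, -0.0014787701323804908], [0.5100956130342434, 0.007342757454368999]] c [0.5355 0.0046]
ang -0.17352433375085896 [np.float64(0.05091390831568259), np.float64(0.0035030723050190815)]
green [340.0168 174.1919] 357.0 [352.4493 207.0586] 148.0 tri [ 0.5416 -0.0632  0.0736] 0.0001869875649437843
[[0.523350391403689, -0.04289572566701054], [0.567082552404262, -0.05049278577779621], [0.561355977673801, -0.08391928313359287], [0.5176530331722207, -0.07605467718590728]] c [ 0.5424 -0.0633]
ang -0.172001414639338 [np.float64(0.04438712908160345), np.float64(0.033913483802473554)]
blue [266.6856 172.8475] 123.5 [296.2171 192.6124] 21.5 tri [0.5371 0.0855 0.07  ] 0.021026118133140478
[[0.5439773454182113, 0.1016178543147371], [0.583729922927209, 0.07608233029981576], [0.5688431776884215, 0.05450601946651038], [0.5292690147154303, 0.08016479255977682]] c [0.5565 0.0781]
ang -0.5709866699835281 [np.float64(0.04724754390786359), np.float64(0.02621359137890064)]
```

Request:
move_arm(rows="-47.9 -25.6 5 0 0 1.496;-47.9 -25.6 5 0 0 1.496;-47.9 -25.6 5 0 0 1.496;-47.9 -25.6 5 0 0 1.496;-47.9 -25.6 5 0 0 1.496;-47.9 -25.6 5 0 0 1.496;-47.9 -25.6 5 0 0 1.496;-47.9 -25.6 5 0 0 1.496;-47.9 -25.6 5 0 0 1.496;-47.9 -25.6 5 0 0 1.496;-47.9 -25.6 5 0 0 1.496;-47.9 -25.6 5 0 0 1.496", grip=5.35)

```text
time_s: 1.1
tcp_pos: [0.5043, 0.1957, 0.2071]
eef_rot: [-0.0, 0.768, 0.641, -0.0]
ft_force: [0.7, 1.3, -0.7]
grip_width: 0.627
gripper_force: 0.0
```

Request:
move_arm(rows="0 0 0 0 0 0;0 0 0 0 0 0;0 0 0 0 0 0")

```text
time_s: 1.35
tcp_pos: [0.503, 0.1973, 0.207]
eef_rot: [-0.0, 0.766, 0.643, -0.001]
ft_force: [0.1, 0.0, 0.1]
grip_width: 0.622
gripper_force: 0.0
```

```bash
cat > look.py <<'E'
import sys
from h import *
from bench import r
np.set_printoptions(precision=4,suppress=True)
s=r.get_state();im,d=r.get_image("wrist")
cv2.imwrite(f"pics/{sys.argv[1]}.png",im[...,::-1]);np.savez(f"pics/{sys.argv[1]}.npz",tcp=s["tcp_pos"],q=s["eef_rot"],d=d)
print(s["time_s"],s["tcp_pos"],s["eef_rot"],s["ft_force"],s["grip_width"])
E
python3 look.py w1
```

```text
1.35 [0.503  0.1973 0.207 ] [-0.0004  0.7658  0.643  -0.0005] [0.1317 0.0253 0.0693] 0.622171788281515
```

View pics/w1.png

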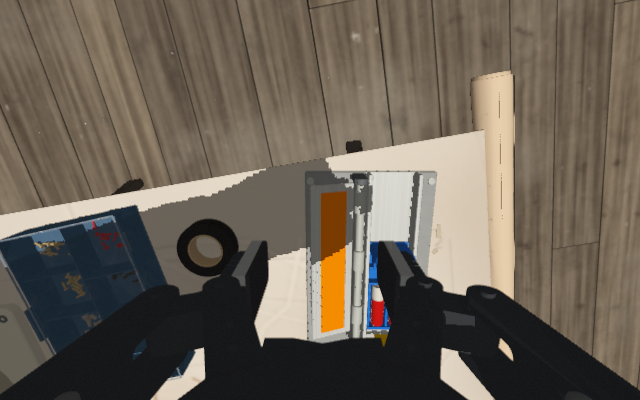

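The wrist view has tester −x pointing up. The bar is at columns 320–347 with its lower part lit, the hinge rod is at column 360, the rear edge of the push plate is near (392,243), and the right finger is above the carrier. Now I shift over to the pre-press pose.

Request:
move_arm(rows="-1.2 1.9 3 0 0 0;-2.4 3.8 5 0 0 0;-2.4 3.8 5 0 0 0;-2.4 3.8 5 0 0 0;-2.4 3.8 5 0 0 0")

```text
time_s: 1.82
tcp_pos: [0.5358, 0.1684, 0.1582]
eef_rot: [-0.0, 0.765, 0.644, 0.0]
ft_force: [-0.1, 0.4, -0.4]
grip_width: 0.627
gripper_force: 0.0
```

```bash
python3 look.py w2
```

```text
1.8167 [0.5358 0.1684 0.1582] [-0.      0.7653  0.6436  0.0002] [-0.078   0.3892 -0.4141] 0.6267666996408543
```

View pics/w2.png

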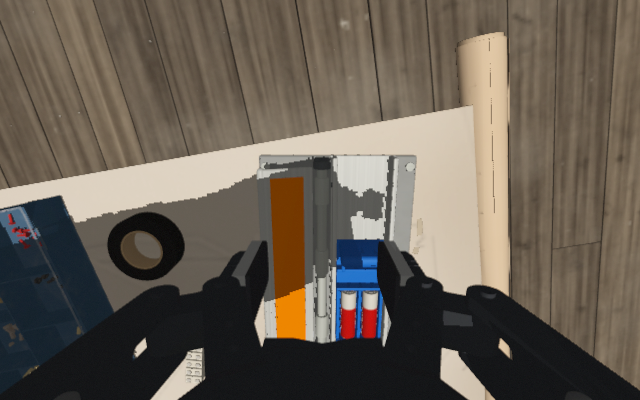

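Run:
```python
from h import *
from bench import r
np.set_printoptions(precision=1,suppress=True)
o=np.array([.5423,.0045]);a=-1.744;ux=np.array([np.cos(a),np.sin(a)]);uy=np.array([-ux[1],ux[0]])
def T(P): d=P[:2]-o; return np.array([d@ux,d@uy,P[2]])*1000
def C(n):
    z=np.load(f"pics/{n}.npz");return cam(r,"wrist",dict(eef_rot=z["q"],tcp_pos=z["tcp"])),z
c2,z=C("w2");print("tcp",T(z["tcp"]))
for uv in[(358,240),(358,256),(358,268),(358,283),(358,291)]:
    print(uv,*[T(plane(c2,uv,h)) for h in(.008,.030,.048)])
    d,p=ray(c2,uv);print("  depth",T(p+d*z["d"][uv[1],uv[0]]))
for n,uv in[("bar L",(272,230)),("bar R",(303,230)),("rod",(322,230)),("wallL",(334,200)),("wallR",(388,200)),("carL",(336,262)),("end",(322,158)),("barend",(287,178))]:
    print(n,*[T(plane(c2,uv,h)) for h in(.026,.036,.05)])
im=cv2.imread("pics/w2.png");t=cv2.imread("pics/top0.png")
A=cv2.resize(im[150:345,230:430],None,fx=3,fy=3,interpolation=2);cv2.imwrite("pics/w2c.png",A)
```

```text
tcp [-160.3  -34.6  158.2]
(358, 240) [-116.4   -0.6    8. ] [-125.4   -3.3   30. ] [-132.8   -5.6   48. ]
  depth [-117.6   -1.    11. ]
(358, 256) [-100.    -0.1    8. ] [-110.4   -2.9   30. ] [-118.8   -5.1   48. ]
  depth [-117.5   -4.8   45.1]
(358, 268) [-87.5   0.3   8. ] [-98.8  -2.5  30. ] [-108.1   -4.8   48. ]
  depth [-93.   -1.1  18.7]
(358, 283) [-71.3   0.8   8. ] [-84.   -2.1  30. ] [-94.4  -4.4  48. ]
  depth [-73.8   0.2  12.3]
(358, 291) [-62.5   1.1   8. ] [-75.9  -1.8  30. ] [-86.9  -4.2  48. ]
  depth [-68.4  -0.2  17.6]
bar L [-133.   -77.8   26. ] [-136.8  -76.    36. ] [-142.   -73.6   50. ]
bar R [-133.1  -50.8   26. ] [-136.8  -50.2   36. ] [-142.   -49.3   50. ]
rod [-133.1  -34.4   26. ] [-136.8  -34.4   36. ] [-142.   -34.4   50. ]
wallL [-160.   -24.2   26. ] [-162.7  -24.6   36. ] [-166.4  -25.2   50. ]
wallR [-160.    21.4   26. ] [-162.7   19.2   36. ] [-166.4   16.1   50. ]
carL [-102.7  -21.8   26. ] [-107.6  -22.3   36. ] [-114.5  -23.    50. ]
end [-195.4  -34.4   26. ] [-196.7  -34.4   36. ] [-198.4  -34.4   50. ]
barend [-178.9  -63.4   26. ] [-180.8  -62.2   36. ] [-183.5  -60.6   50. ]
```

View pics/w2c.png

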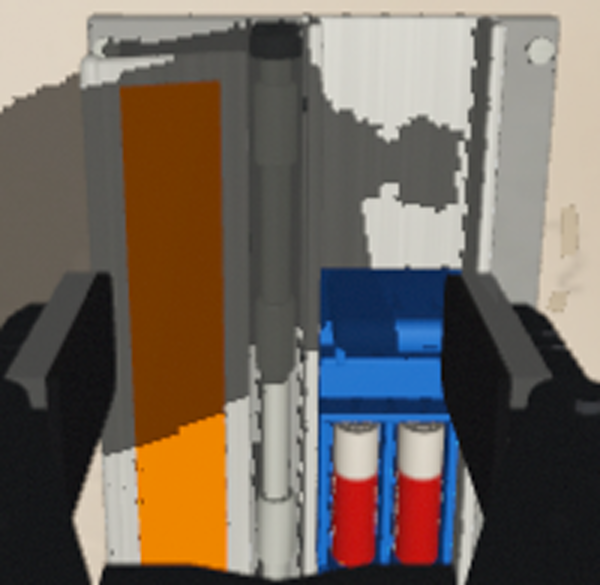

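The rear face of the push plate is at tester x ≈ −117.5 and the TCP is at (−160, −35), so the fingers sit over the bar and behind the plate. I'll lean the tool back 0.1 rad to keep the body clear of the raised leaf, then descend onto the bar.

Request:
move_arm(rows="0 0 2 0 -0.05 0;0 0 4.5 0 -0.1 0;0 0 6.5 0 -0.1 0;0 0 7.5 0 -0.1 0;0 0 8.2 0 -0.1 0;0 0 8.2 0 -0.1 0;0 0 8.2 0 -0.1 0")

```text
time_s: 2.45
tcp_pos: [0.5368, 0.1674, 0.0765]
eef_rot: [0.032, 0.765, 0.642, -0.038]
ft_force: [-0.3, -0.1, 1.0]
grip_width: 0.625
gripper_force: 0.0
```

Request:
move_arm(rows="0 0 0.5 0 0 0;0 0 1 0 0 0;0 0 1.5 0 0 0;0 0 2 0 0 0;0 0 2.4 0 0 0;0 0 2.7 0 0 0;0 0 2.7 0 0 0;0 0 2.7 0 0 0")

```text
time_s: 3.12
tcp_pos: [0.536, 0.1645, 0.0484]
eef_rot: [0.032, 0.765, 0.642, -0.038]
ft_force: [-0.3, 0.1, 1.0]
grip_width: 0.624
gripper_force: 1.0
```

```bash
python3 look.py w3
python3 - <<'E'
from bench import r
import cv2
t,d=r.get_image("top");s,_=r.get_image("scene")
a=cv2.resize(t[120:245,190:370],None,fx=4,fy=4,interpolation=2)[:,:,::-1]
cv2.imwrite("pics/t3.png",a);cv2.imwrite("pics/s3.png",cv2.resize(s[160:265,235:385],None,fx=5,fy=5,interpolation=2)[:,:,::-1])
E
```

```text
3.1167 [0.536  0.1645 0.0484] [ 0.0321  0.7649  0.6421 -0.0385] [-0.3161  0.1376  0.9671] 0.6240011684580417
```

View pics/s3.png

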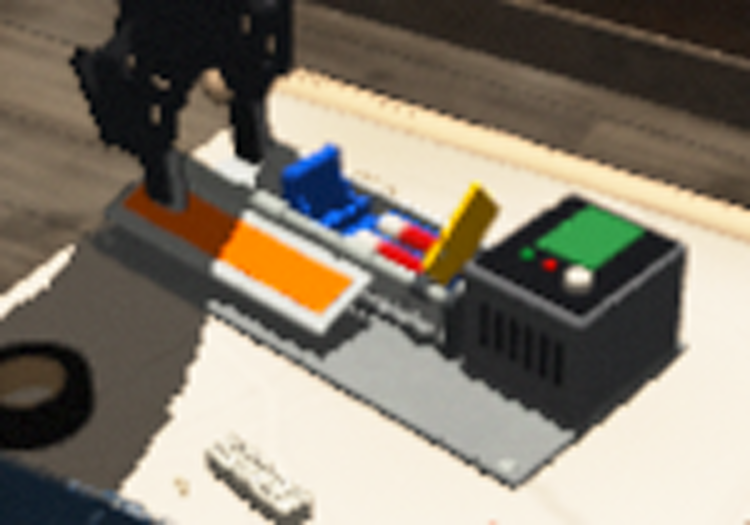

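The gate is up, the push finger is in the channel at about (250,150) of the crop, and the press finger is on the bar. I'll press a little deeper and check the force and the gate angle.

Request:
move_arm(rows="0 0 0.2 0 0 0;0 0 0.3 0 0 0;0 0 0.3 0 0 0")

```text
time_s: 3.52
tcp_pos: [0.5361, 0.1643, 0.0455]
eef_rot: [0.032, 0.765, 0.642, -0.038]
ft_force: [-0.3, 0.5, 2.3]
grip_width: 0.628
gripper_force: 1.1
```

Run:
```python
from h import *
from bench import r
np.set_printoptions(precision=4,suppress=True)
o=np.array([.5423,.0045]);a=-1.744;ux=np.array([np.cos(a),np.sin(a)]);uy=np.array([-ux[1],ux[0]])
t,d=r.get_image("top");s,_=r.get_image("scene")
A=blob(t,"yellow",(195,130,370,240));B=blob(s,"yellow",(240,170,380,260))
print(A[0],A[2],B[0],B[2]);P,e=two(cam(r,"top"),A[0],cam(r,"scene"),B[0])
q=P[:2]-o;x,y=q@ux*1e3,q@uy*1e3;print(x,y,P[2],e)
h=cv2.cvtColor(s,cv2.COLOR_RGB2HSV);m=cv2.inRange(h,*HS["yellow"]);m[:170]=0;m[260:]=0;m[:,:240]=0;m[:,380:]=0
# scene pixels -> intersect plane tester x=0 : gives leaf shape in y,z
c=cam(r,"scene")
for v,u in np.argwhere(m)[::3]:
    dd,p=ray(c,(u,v));k=-((p[:2]-o)@ux)/(dd[:2]@ux);Q=p+k*dd;print(u,v,round((Q[:2]-o)@uy*1e3,1),round(Q[2]*1e3,1),end=" | ")
print(r.get_state()["tcp_pos"],r.get_state()["ft_force"])
```

```text
[303.9375 180.5   ] 24.0 [326.2292 200.    ] 8.0
2.3226199042913955 -13.45825627707936 0.07795246168909009 0.0032005428524610508
328 196 -1.6 83.1 | 329 197 2.4 78.2 | 328 198 -1.5 77.1 | 326 200 -9.1 75.0 | 326 201 -9.1 72.0 | 325 203 -12.9 67.9 | 324 205 -16.7 63.9 | 321 210 -28.0 54.7 | 320 212 -31.8 50.7 | [0.536  0.1643 0.0456] [0.7162 0.5572 2.5063]
```

The gate is at about 0.8 rad, with margin on both sides. Now I push along +x at a constant height.

Request:
move_arm(rows="-0.7 0 0.07 0 0 0;-1.4 0 0.14 0 0 0;-1.9 0 0.19 0 0 0;-2.3 0 0.23 0 0 0;-2.6 0 0.26 0 0 0;-2.9 0 0.29 0 0 0;-3.3 0 0.33 0 0 0;-3.7 0 0.37 0 0 0;-4.1 0 0.41 0 0 0;-4.5 0 0.45 0 0 0;-4.9 0 0.49 0 0 0;-5.3 0 0.53 0 0 0")

```text
time_s: 4.62
tcp_pos: [0.5267, 0.1115, 0.0456]
eef_rot: [0.032, 0.765, 0.642, -0.038]
ft_force: [-0.4, 3.2, 2.6]
grip_width: 0.626
gripper_force: 1.7
```

Run:
```python
from bench import r
import cv2
t,d=r.get_image("top");s,_=r.get_image("scene")
cv2.imwrite("pics/s4.png",cv2.resize(s[160:265,235:385],None,fx=4,fy=4,interpolation=2)[:,:,::-1])
```

```text
(no output)
```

View pics/s4.png

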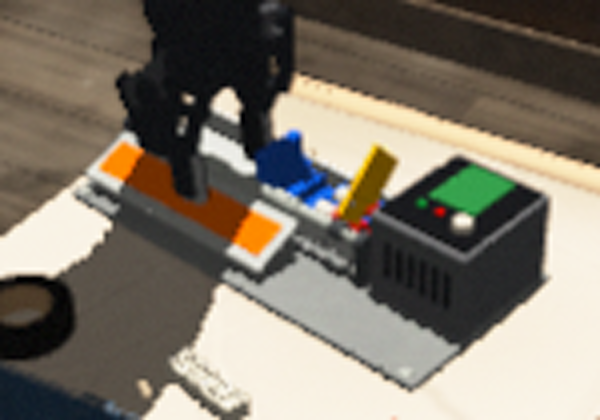

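The push finger is in contact with the plate, the nose is passing under the raised leaf, and the push force is about 3 N. Continuing.

Request:
move_arm(rows="-0.4 0 0.04 0 0 0;-0.8 0 0.08 0 0 0;-1.2 0 0.12 0 0 0;-1.6 0 0.16 0 0 0;-2 0 0.2 0 0 0;-2.4 0 0.24 0 0 0;-2.8 0 0.28 0 0 0;-3.2 0 0.32 0 0 0;-3.6 0 0.36 0 0 0;-4 0 0.4 0 0 0;-4.4 0 0.44 0 0 0;-4.7 0 0.47 0 0 0")

```text
time_s: 5.72
tcp_pos: [0.5185, 0.0648, 0.0456]
eef_rot: [0.032, 0.765, 0.642, -0.038]
ft_force: [-0.3, 3.1, 2.4]
grip_width: 0.625
gripper_force: 1.6
```

Request:
move_arm(rows="-0.1 0 0.01 0 0 0;-0.2 0 0.02 0 0 0;-0.3 0 0.03 0 0 0;-0.4 0 0.04 0 0 0;-0.4 0 0.04 0 0 0")

```text
time_s: 6.13
tcp_pos: [0.5179, 0.0613, 0.0456]
eef_rot: [0.032, 0.765, 0.642, -0.038]
ft_force: [-0.9, 2.1, 1.6]
grip_width: 0.624
gripper_force: 1.4
```

Request:
move_arm(rows="-0.08 0 0.01 0 0 0;-0.15 0 0.015 0 0 0;-0.2 0 0.02 0 0 0;-0.2 0 0.02 0 0 0")

```text
time_s: 6.47
tcp_pos: [0.5175, 0.0593, 0.0456]
eef_rot: [0.032, 0.765, 0.642, -0.038]
ft_force: [0.5, 2.7, 1.4]
grip_width: 0.626
gripper_force: 1.5
```

Request:
move_arm(rows="-0.08 0 0.01 0 0 0;-0.15 0 0.015 0 0 0;-0.2 0 0.02 0 0 0;-0.2 0 0.02 0 0 0")

```text
time_s: 6.8
tcp_pos: [0.5173, 0.0579, 0.0456]
eef_rot: [0.032, 0.765, 0.642, -0.038]
ft_force: [-1.2, 5.9, 2.8]
grip_width: 0.625
gripper_force: 3.5
```

Request:
move_arm(rows="-0.1 0 0.01 0 0 0;-0.2 0 0.02 0 0 0;-0.2 0 0.02 0 0 0;-0.2 0 0.02 0 0 0")

```text
time_s: 7.13
tcp_pos: [0.5173, 0.0574, 0.0458]
eef_rot: [0.031, 0.764, 0.643, -0.036]
ft_force: [0.9, 15.0, 2.8]
grip_width: 0.63
gripper_force: 8.0
```

```bash
python3 look.py w5
python3 - <<'E'
from bench import r
import cv2
t,d=r.get_image("top");s,_=r.get_image("scene")
cv2.imwrite("pics/s5.png",cv2.resize(s[160:265,235:385],None,fx=5,fy=5,interpolation=2)[:,:,::-1])
E
```

```text
7.1333 [0.5173 0.0574 0.0458] [ 0.0309  0.7644  0.643  -0.0364] [ 0.9077 15.0259  2.7896] 0.6295225379685917
```

View pics/s5.png

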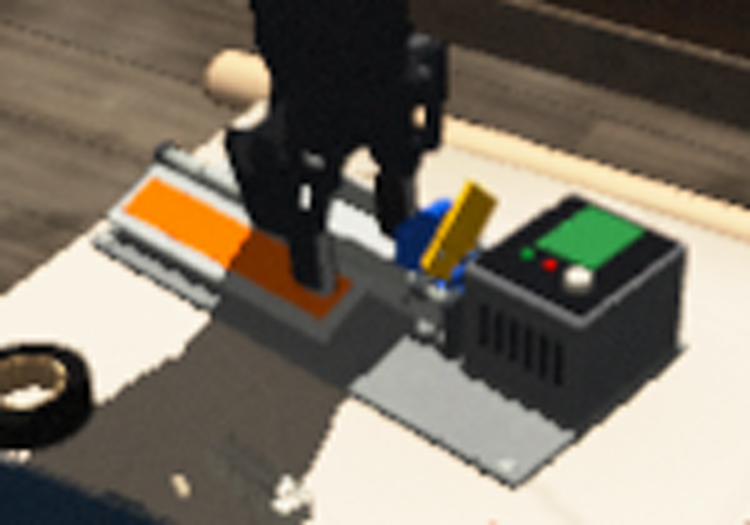

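The push force rose to 15 N with no further travel, at the expected x, so the carrier is home. I'll back off 4 mm and check that the carrier stays, then let the bar up slowly.

Request:
move_arm(rows="0.2 0 -0.02 0 0 0;0.4 0 -0.04 0 0 0;0.5 0 -0.05 0 0 0;0.5 0 -0.05 0 0 0")

```text
time_s: 7.62
tcp_pos: [0.5176, 0.06, 0.0456]
eef_rot: [0.032, 0.765, 0.642, -0.039]
ft_force: [-1.3, -0.9, 2.7]
grip_width: 0.626
gripper_force: 1.3
```

Request:
move_arm(rows="0 0 -0.3 0 0 0;0 0 -0.6 0 0 0;0 0 -0.9 0 0 0;0 0 -1.2 0 0 0;0 0 -1.5 0 0 0;0 0 -1.8 0 0 0;0 0 -2.1 0 0 0;0 0 -2.4 0 0 0;0 0 -2.7 0 0 0;0 0 -3 0 0 0;0 0 -3.5 0 0 0;0 0 -4 0 0 0")

```text
time_s: 8.62
tcp_pos: [0.5183, 0.0644, 0.0858]
eef_rot: [0.032, 0.765, 0.642, -0.038]
ft_force: [0.7, 0.2, 0.6]
grip_width: 0.626
gripper_force: 0.0
```

Request:
move_arm(rows="1 0 -2 0 0 0;2 0 -4 0 0 0;4 0 -6 0 0 0;6 0 -8 0 0 0;8 0 -10 0 0 0;10 0 -12 0 0 0;10 0 -12 0 0 0;10 0 -12 0 0 0")

```text
time_s: 9.28
tcp_pos: [0.538, 0.1751, 0.1956]
eef_rot: [0.033, 0.764, 0.643, -0.038]
ft_force: [-0.2, 0.1, -0.7]
grip_width: 0.626
gripper_force: 0.0
```

```bash
python3 look.py w6
python3 - <<'E'
from h import *
from bench import r
np.set_printoptions(precision=1,suppress=True)
o=np.array([.5423,.0045]);a=-1.744;ux=np.array([np.cos(a),np.sin(a)]);uy=np.array([-ux[1],ux[0]])
t,d=r.get_image("top");s,_=r.get_image("scene")
A=blob(t,"yellow",(195,130,370,240));B=blob(s,"yellow",(240,170,380,260))
print("yellow",A[0],A[2],B[0],B[2],"shut ref [304.6 179.7] [327.1 209.0]")
a1=cv2.resize(s[160:265,235:385],None,fx=4,fy=4,interpolation=2);a2=cv2.resize(t[130:205,195:370],(600,257),interpolation=2)
cv2.imwrite("pics/f6.png",np.vstack([a1[80:],a2])[:,:,::-1][:600])
E
```

```text
9.2833 [0.538  0.1751 0.1956] [ 0.0326  0.7643  0.6429 -0.0375] [-0.2184  0.1163 -0.6803] 0.6263756956052235
yellow [304.6 179.7] 22.5 [327.3 208.8] 10.0 shut ref [304.6 179.7] [327.1 209.0]
```

View pics/f6.png

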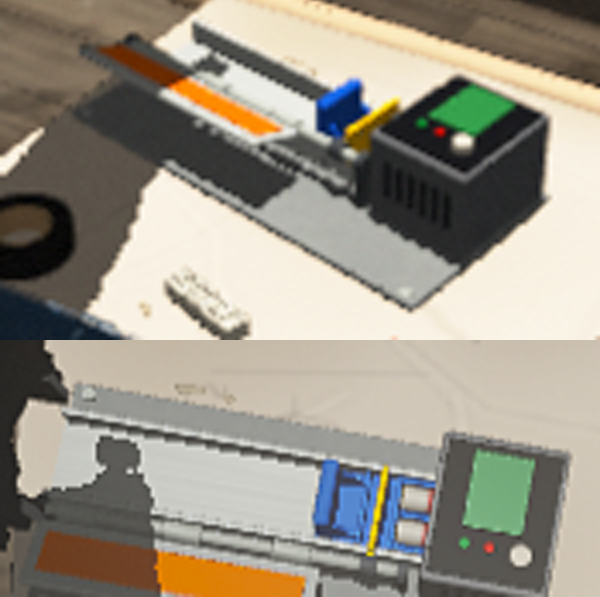

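View pics/w6.png

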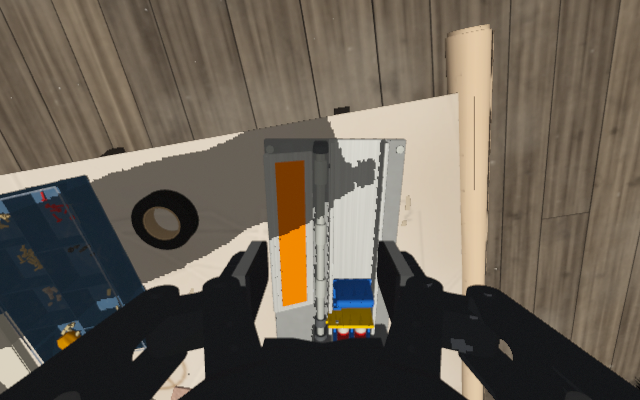

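Run:
```python
from h import *
from bench import r
np.set_printoptions(precision=1,suppress=True)
o=np.array([.5423,.0045]);a=-1.744;ux=np.array([np.cos(a),np.sin(a)]);uy=np.array([-ux[1],ux[0]])
z=np.load("pics/w6.npz");c=cam(r,"wrist",dict(eef_rot=z["q"],tcp_pos=z["tcp"]))
for v in range(280,326,4):
    d,p=ray(c,(352,v));P=p+d*z["d"][v,352];q=P[:2]-o;print(v,q@ux*1e3,q@uy*1e3,P[2]*1e3)
s=r.get_state();print(s["time_s"],abs(np.array(s["qvel"])).max())
```

```text
280 -36.73618975524359 1.1097600864343613 11.747542322551652
284 -36.609208277969 0.43977696812088113 19.090113449717784
288 -36.55907810616244 -0.21621720539073713 26.25107804833776
292 -37.482571942008995 -0.9988393878935433 34.41934723910306
296 -36.37691427886896 -1.4415993280099344 39.66135498783196
300 -36.81713309647576 -2.1001061301872177 46.66267488168896
304 -32.65933116714978 -2.056903341200206 47.77794589806411
308 -3.2311453752745125 1.6435591425534053 18.713548384660328
312 -2.787976737075649 1.0912170154882317 24.895936523027462
316 -2.3357773660479584 0.5591381926844409 30.86116084988616
320 -2.6277287591524563 -0.05721849705567539 37.46013337591769
324 -3.053526909470535 -0.671162877298873 43.98179905272931
9.4333 0.006709510573491626
```

The rear face is at −36 mm relative to the leaf, which is fully home. The gate is shut and the arm is clear.

```bash
python3 -c "
from bench import r
print(r.sign_off())"
```

```text
the job is handed in; nothing more can be done
None
```

The carrier is fully home against the stop, the gate has dropped shut behind the cells, the arm is clear, and the job was handed in at about 9.4 s of the 34 s allowed.

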